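# Unscrew the retaining cap of the empty filament reel and hold it off

## Robot

A 6-joint arm with a two-finger parallel gripper is mounted at the origin on the work surface. World frame = base frame: x ahead of the robot, y to its left, z up, the work surface at z = 0. Lengths are in m, angles in rad, forces in N, time in s.
With the tool pointing down it reaches from about 0.25 to 0.725 m from the base axis. Payload 4 kg.
Tool frame: the origin (TCP) lies midway between the tips of the shut fingers; the grasp point (between the pads) lies 19 mm behind it; z points along the fingers, y is the line along which they close (so a half turn about z gives the same grasp; the last joint's range is limited). The gripper opens to 85 mm and grips with 20 to 120 N. Pads are 22 mm wide; open, the fingers measure 114 mm over their backs; the gripper's body (76 mm by 85 mm) begins 54 mm behind the grasp point. The pads swing forward as they close: fully open they stand 13 mm farther back than shut.
Start: joints at [1.108, 0.241, 0.005, 1.335, 0, 1.571], TCP at [0.223, 0.447, 0.231] pointing down, gripper open.
Joint ranges: [-2.72, 2.72], [-1.05, 1.87], [-1.09, 1.28], [-1.99, 2.15], [-1.42, 1.44], [-3.14, 3.14]. Speed limits (rad/s): [2.79, 2.79, 3.14, 3.14, 3.14, 3.14].

## Interface

Orientations are given as a unit quaternion [x, y, z, w].
In Python, from workcell import status, camera, get_calibration, ticket gives the robot as it stands.
- The arm moves only by the shell command python3 -m creep 'ROWS' [OPENING]. ROWS is JSON, a list of rows, each a list of 6 numbers: the shift along the world's x, y, z in cm, then the turn, a rotation vector about the world's x, y, z in degrees. A call has 1 to 8 rows; each row shifts and turns the commanded pose from where the row before left it; what a row does not reach is not made up. A row lasts 1/10 s, in which the tool goes at most 50 mm and 8.59 degrees, less where a joint would pass 70% of its speed; a pose out of reach is approached as far as the arm can. A call is refused whole if a number of a shift passes 5 or a number of a turn 8.59, either way. A call with a gripper value outside its range is refused whole. OPENING is the opening, from -1 (shut) to 1 (fully open), so that 0 is half open, set as the call begins (- or left out, the last holds). The fingers move at their own pace and stop on an object; the grip force is fixed at half the most. Time passes only in rows, so rows that do not move let the fingers close. It gives the time, the measured TCP pose, the force, the opening and the grip force at its end, in the units of the state.
- status.get_obs(): the state, without advancing time (a new reading comes with each control period).
- camera(name): name is "side" or "top"; returns the picture (420x560x3 uint8, red, green, blue); there is no depth.
- get_calibration(name): a dict with "fx", "fy", "cx", "cy" (pixels), "k1" (the pictures are not rectified: a ray, as slopes to the right and down, at radius r is drawn at 1 + k1 r^2 times it, then the intrinsics apply), "rvec" (rotation vector, rad) and "tvec" (3), from world to camera coordinates, as OpenCV has them. Camera axes: x right, y down, z forward; pixel columns grow to the right and rows downward; lengths in m; the calibration is good to about 2 mm. A picture is of the moment at which its call begins. get_calibration takes no time and is no camera call.
- ticket.job_done(): hands the job in; it is judged then, once.
The state is a dict: "clock": time; "joint_pos": joint angles; "joint_vel": joint speeds; "tau": joint torques, N m; "eef_pos": TCP position; "tool_rot": TCP orientation; "ft_force": force on the tool from outside, world axes, zero at the start; "ft_torque": the same for the moment, N m; "grip_width": finger opening in m; "grasp_force": force on a finger pad.
Only numpy, scipy, OpenCV 4.12 (cv2) and the standard library are available. Lean on these libraries where they do the work, as an engineer would, in place of code of your own. Each camera call takes 0.05 s, during which the arm holds its last target. There are 200 camera calls.

## Task

The bare filament reel, the one with nothing wound on it, is due for changing: unscrew the hexagonal cap that keeps it on the twin stand, lift the cap off and finish still holding it in the gripper, well clear above its post. The two reels pay out in opposite directions, so one post has an ordinary right-hand thread and the other a left-hand one, and nobody has marked which: try the cap both ways and feel which way it comes loose. Leave the wound reel's cap screwed on as it is, and do not knock over or push aside the glue bottle, the marker or the stack of plywood discs.

Things in the scene. Friction and masses are not known exactly. Their poses are not given: they have to be found in the camera images.
- cap_bare: The cap to take off: loose grey plastic part, closed on top, a hexagon 46 mm across flats on a round flange 70 mm across, 5 mm thick; 40 mm high in all (35 mm of hexagon above the flange); 60 g, varies. Origin at the centre of its underside, 82 mm above the table when screwed down (top 122 mm). z up its axis; x square to a flat (flats face 0, 60, 120... degrees from x).
- cap_bare_grip (a point): Point on the cap's axis 22 mm above its underside, axes as the cap's. Right-hand thread loosens anticlockwise seen from above, left-hand clockwise; it differs from start to start. The wrong way the cap meets a hard, unyielding stop after 8 to 25 degrees. The right way it turns easily (under 0.2 N m), and a quarter turn (80 to 105 degrees) frees it; it need not rise as it turns.
- cap_bare_mouth (a point): Centre of the cap's underside. Below it, inside the cap, stands a fixed threaded stub: tip 110 mm above the table, 35 mm across its coarse two-start flights. Until turned free, the flights hold the cap down with about 1 mm of play; once turned free it lifts straight up, clear of the stub after 28 mm.
- cap_wound: The identical cap on the post of the wound reel, screwed down; to be left alone. Its post has the opposite thread hand. Origin and axes as for cap_bare.
- reel_bare: The empty reel: black plastic, 170 mm across, 60 mm high, lying flat, with five-spoked flanges through which only its bare 62 mm hub is seen. It turns freely on its post and cannot be taken off in this job. Top of its upper flange 80 mm above the table, 2 mm below the cap's flange. Origin on its axis at table height.
- reel_wound: The same reel full of white filament (148 mm across between the flanges), at the other end of the stand. Origin on its axis at table height.
- stand: Plywood board 200 x 400 mm, top 18 mm above the table, fixed to the bench, carrying both fixed posts on its long (y) axis 95 mm either side of its middle; which reel is at which end varies. Origin at table height under its middle. At the start the x axis of each cap lies within 6 degrees of the stand's x axis.
- glue_bottle: White glue bottle with red spout, 54 mm across, 148 mm high, loose. Origin at the centre of its underside.
- disc_stack: Stack of five glued plywood discs, 84 mm across, 23 mm high, loose. Origin at the centre of its underside.
- marker: Felt marker lying flat, 135 mm long, 12 mm thick, loose. Origin under its middle on the table; x along it.
Not all that is in view belongs to the job. Leave any green or red look-alike of the cap_bare alone.

How it is judged:
By the outcome, as a careful person would: the job done as asked, in the order asked, and still so for the second after the job is handed in, while the arm keeps its last pose, push and grip.
It also fails if it takes over 42 s, if anything falls off the work surface, if the arm or the gripper's body presses on something with over 40 N, if the wrist force passes 120 N, or if a joint passes its speed limit or range.

## Working session

There is one attempt and no reset: what is moved stays moved. The work goes in short steps, Python scripts to look and compute and a shell command to move; the robot and the scene stay as the last step left them, time stands still between calls to the robot, and variables do not carry over. Pictures are saved under pics/ and viewed, at most 10 in all, crops included, and the job is handed in when it is done.

```bash
mkdir -p pics; python3 - <<'E'
from workcell import status,camera,get_calibration
import cv2
for n in("top","side"):
    cv2.imwrite(f"pics/{n}0.png",camera(n)[:,:,::-1]); print(get_calibration(n))
print(status.get_obs())
E
```

```text
{'fx': 518.5845248101614, 'fy': 518.5845248101614, 'cx': 280.9106707037025, 'cy': 211.35769116614952, 'k1': 0.023078838780705817, 'rvec': array([ 2.19405514, -2.12893622,  0.12269629]), 'tvec': array([-0.02647487,  0.5325804 ,  1.83053526])}
{'fx': 398.6932604969192, 'fy': 398.6932604969192, 'cx': 283.65641427684, 'cy': 209.1993104458323, 'k1': -0.10101090773780526, 'rvec': array([ 2.29632533, -0.15155208,  0.05522022]), 'tvec': array([-0.51900899,  0.12373707,  1.16189553])}
{'clock': 0.1, 'joint_pos': array([1.10800069e+00, 2.41318681e-01, 3.86121289e-03, 1.33521726e+00,
       2.49934303e-05, 1.57079809e+00]), 'joint_vel': array([ 0.00042991, -0.00111917,  0.00252629, -0.00015148,  0.00203222,
       -0.00052177]), 'tau': array([ 1.36186541e-04, -3.73137975e+01,  2.53009880e+01,  1.08266511e-02,
       -3.62500771e-06, -2.34097166e-05]), 'eef_pos': array([0.2229638 , 0.44689601, 0.23051232]), 'tool_rot': array([ 2.29339076e-01,  9.73346139e-01, -9.11301286e-04, -2.27557313e-04]), 'ft_force': array([0.29130331, 0.52797157, 0.1331268 ]), 'ft_torque': array([-0.04321134, -0.01501987, -0.02930541]), 'grasp_force': 0.0, 'grip_width': 0.08559661506835879}
```

View pics/top0.png

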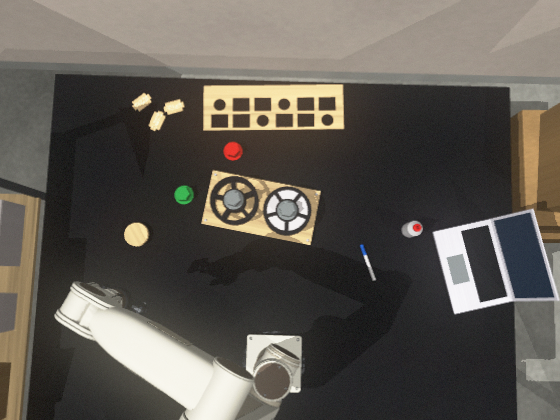

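View pics/side0.png

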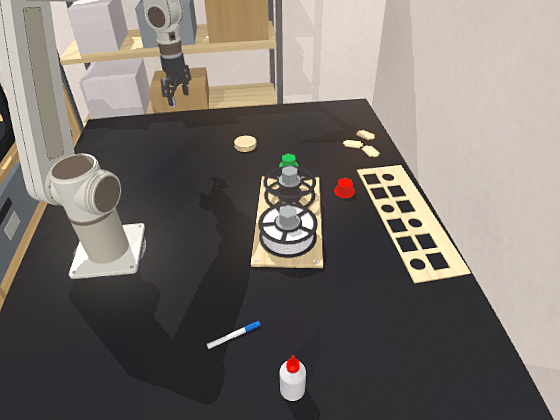

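In the top view, the things that could pass for the target are the grey cap on the bare reel at (234,199), the grey cap on the wound reel at (288,210, white filament), a red look-alike at (233,151) and a green one at (184,195). I choose (234,199), because only the board and hub show through its spokes. The side view agrees: its cap is at (289,175), the far reel.

```bash
cat > h.py <<'E'
import numpy as np,cv2
from workcell import get_calibration
def cam(n):
    c=get_calibration(n);K=np.array([[c['fx'],0,c['cx']],[0,c['fy'],c['cy']],[0,0,1]])
    return K,np.array([c['k1'],0,0,0,0.]),c['rvec'],c['tvec']
def back(n,uv,z):
    K,d,r,t=cam(n);R=cv2.Rodrigues(r)[0];p=cv2.undistortPoints(np.array([[uv]],float),K,d)[0,0]
    D=R.T@np.array([*p,1]);C=-R.T@t
    return C+D*(z-C[2])/D[2]
def proj(n,P):
    K,d,r,t=cam(n);return cv2.projectPoints(np.array(P,float).reshape(-1,1,3),r,t,K,d)[0][:,0]
E
python3 - <<'E'
from h import *
im=cv2.imread('pics/top0.png')
cv2.imwrite('pics/crop.png',cv2.resize(im[165:250,195:330],None,fx=5.9,fy=5.9,interpolation=cv2.INTER_CUBIC))
a=back('top',(234,199),.122);b=back('top',(288,210),.122);print(a,b,np.hypot(*(a-b)[:2]),np.degrees(np.arctan2(*(a-b)[1::-1])))
for uv in[(212,170),(321,190),(311,244),(202,225)]:print(back('top',uv,.018))
print(back('side',(289.5,171),.122),back('side',(288,210),.122))
E
```

```text
[0.5602956 0.1509409 0.122    ] [ 0.52800011 -0.03473801  0.122     ] 0.1884665946093527 80.13314333772179
[0.67866886 0.24521238 0.018     ]
[ 0.61697577 -0.15349105  0.018     ]
[ 0.420038   -0.12180345  0.018     ]
[0.4766042  0.27208663 0.018     ]
[0.56234124 0.15213945 0.122     ] [ 0.5330272  -0.02764928  0.122     ]
```

View pics/crop.png

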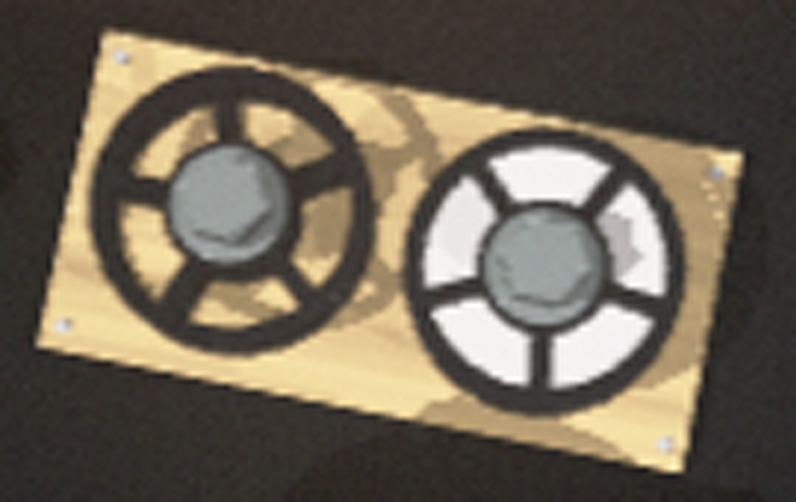

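The crop confirms it: the left reel shows bare board through its spokes, with its cap centred at crop (230,205), which is pixel (234,200). The post is at about (0.5615, 0.153), stand yaw is about −8.5°, and I'll close along the flat at about 111.5° so the wrist sits mid-range.

```bash
python3 -m creep '[[3.4,-2.9,0,0,0,4.8],[3.4,-2.9,0,0,0,4.8],[3.4,-2.9,0,0,0,4.8],[3.4,-2.9,0,0,0,4.8],[3.4,-2.9,0,0,0,4.8],[3.4,-2.9,0,0,0,4.8],[3.4,-2.9,0,0,0,4.8],[3.4,-2.9,0,0,0,4.8]]' 1; python3 -m creep '[[3.4,-2.9,0,0,0,4.8],[2.7,-2.9,0,0,0,4.8],[0,0,0,0,0,0],[0,0,0,0,0,0]]'
python3 - <<'E'
from h import *
from workcell import status,camera
from scipy.spatial.transform import Rotation as R
o=status.get_obs();print(o['clock'],o['eef_pos'],o['joint_pos']);M=R.from_quat(o['tool_rot']).as_matrix();print(M[:,1:],np.degrees(np.arctan2(M[1,1],M[0,1])))
im=camera('side')[:,:,::-1];cv2.imwrite('pics/side1.png',cv2.resize(im[90:260,200:370],None,fx=3.5,fy=3.5,interpolation=cv2.INTER_CUBIC))
E
```

```text
clock: 0.9
eef_pos: [0.4961, 0.2139, 0.2309]
tool_rot: [-0.105, 0.994, -0.0, -0.0]
ft_force: [0.4, 1.2, -1.0]
grip_width: 0.0854
grasp_force: 0.0
clock: 1.3
eef_pos: [0.5562, 0.1565, 0.2303]
tool_rot: [-0.185, 0.983, 0.0, -0.001]
ft_force: [-0.5, 0.6, -0.6]
grip_width: 0.0856
grasp_force: 0.0
1.3 [0.55618699 0.15646248 0.23027897] [ 2.74002099e-01  3.99282915e-01  2.24926939e-01  1.39854488e+00
  4.25446122e-04 -9.81608005e-02]
[[-3.63630023e-01 -2.14113731e-03]
 [ 9.31543241e-01 -1.59880761e-04]
 [ 6.29647419e-04 -9.99997695e-01]] 111.32330073096922
```

View pics/side1.png

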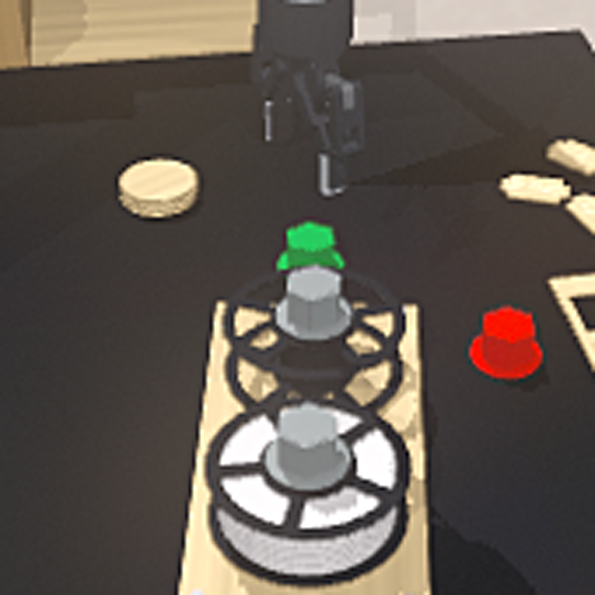

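The side crop shows the bare cap's top at crop (314,283), which puts it at about (0.562, 0.152) and agrees with the top view. The gripper is above it and lined up with the flat. Descending and closing.

```bash
python3 -m creep '[[0.5,-0.4,-4,0,0,0],[0,0,-4,0,0,0],[0,0,-3,0,0,0],[0,0,-1.8,0,0,0],[0,0,-1,0,0,0],[0,0,0,0,0,0]]'; python3 -m creep '[[0,0,0,0,0,0],[0,0,0,0,0,0],[0,0,0,0,0,0],[0,0,0,0,0,0],[0,0,0,0,0,0],[0,0,0,0,0,0]]' -1
python3 - <<'E'
from h import *
from workcell import status,camera
o=status.get_obs();print(o['ft_force'],o['ft_torque'],o['grip_width'],o['grasp_force'],o['eef_pos'])
im=camera('side')[:,:,::-1];cv2.imwrite('pics/side2.png',cv2.resize(im[110:230,220:340],None,fx=5,fy=5,interpolation=cv2.INTER_CUBIC))
E
```

```text
clock: 1.95
eef_pos: [0.5595, 0.1542, 0.0921]
tool_rot: [-0.187, 0.982, -0.0, -0.001]
ft_force: [0.5, -0.4, 0.2]
grip_width: 0.0854
grasp_force: 0.0
clock: 2.55
eef_pos: [0.5625, 0.1539, 0.0953]
tool_rot: [-0.186, 0.982, 0.0, 0.002]
ft_force: [-1.1, -0.1, 6.7]
grip_width: 0.0454
grasp_force: 61.3
[-1.09659948 -0.09150166  6.66542126] [0.18382712 0.12982337 0.01509482] 0.045358102461391346 61.34984497446567 [0.56246859 0.15394824 0.09527055]
```

View pics/side2.png

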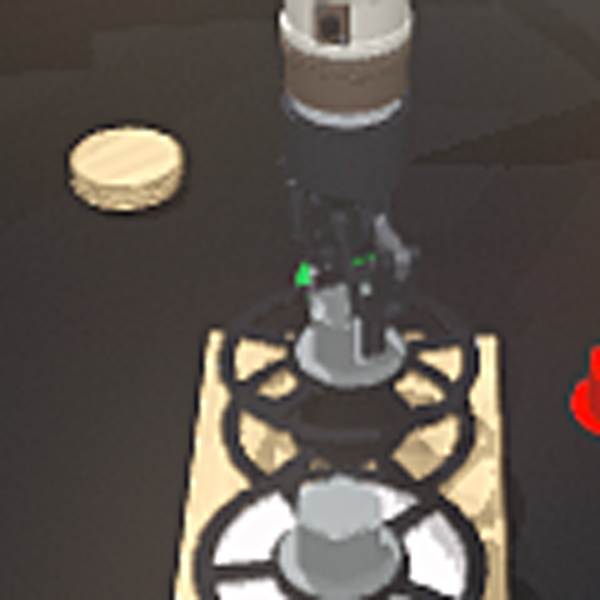

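The pads hold the hexagon on its flats just above the flange (crop 350,320; width 45 mm, 61 N). I'll relieve the slight upward push, then try anticlockwise in small steps.

```bash
cat > s.py <<'E'
from workcell import status
import numpy as np
from scipy.spatial.transform import Rotation as R
o=status.get_obs();M=R.from_quat(o['tool_rot']).as_matrix()
print('  yaw %.1f q6 %.2f'%(np.degrees(np.arctan2(M[1,1],M[0,1])),o['joint_pos'][5]),'F',o['ft_force'].round(1),'T',o['ft_torque'].round(2),'p',o['eef_pos'].round(4),'w %.4f g %.0f t %.2f'%(o['grip_width'],o['grasp_force'],o['clock']))
E
python3 -m creep '[[0,0,0.2,0,0,0],[0,0,0,0,0,0]]' >/dev/null; python3 s.py
python3 -m creep '[[0,0,0,0,0,3],[0,0,0,0,0,3]]'>/dev/null; python3 s.py
python3 -m creep '[[0,0,0,0,0,3],[0,0,0,0,0,0]]'>/dev/null; python3 s.py
python3 -m creep '[[0,0,0,0,0,2],[0,0,0,0,0,0]]'>/dev/null; python3 s.py
```

```text
yaw 111.5 q6 -0.11 F [0.5 1.5 0.3] T [0.2  0.02 0.  ] p [0.5614 0.1535 0.0957] w 0.0452 g 61 t 2.80
  yaw 117.6 q6 -0.21 F [0.1 0.2 1. ] T [ 0.13 -0.15 -0.06] p [0.5615 0.1534 0.0953] w 0.0456 g 61 t 3.00
  yaw 120.5 q6 -0.27 F [-0.3  0.8  1.1] T [ 0.18 -0.04  0.02] p [0.5614 0.1534 0.0953] w 0.0452 g 61 t 3.20
  yaw 122.4 q6 -0.30 F [0.2 1.3 0.7] T [ 0.37 -0.13  0.02] p [0.5614 0.1537 0.0953] w 0.0453 g 61 t 3.40
```

```bash
for i in 1; do python3 -m creep '[[0,0,0,0,0,3],[0,0,0,0,0,2]]'>/dev/null; python3 s.py
python3 -m creep '[[0,0,0,0,0,3],[0,0,0,0,0,1]]'>/dev/null; python3 s.py
python3 -m creep '[[0,0,0,0,0,2],[0,0,0,0,0,2]]'>/dev/null; python3 s.py; done
```

```text
yaw 127.5 q6 -0.39 F [0.1 3.4 0.6] T [ 0.75  0.   -0.04] p [0.5612 0.1543 0.0954] w 0.0455 g 61 t 3.60
  yaw 131.4 q6 -0.46 F [-0.3  4.4  0.5] T [ 0.9  -0.04 -0.65] p [0.5613 0.1543 0.0954] w 0.0453 g 63 t 3.80
  yaw 135.3 q6 -0.52 F [0.  5.1 0.1] T [ 0.99 -0.05 -1.69] p [0.5614 0.1541 0.0954] w 0.0450 g 68 t 4.00
```

Anticlockwise met a hard stop at about 19° (torque about −1.7 N m), so this thread is left-hand. Turning clockwise.

```bash
python3 -m creep '[[0,0,0,0,0,-5],[0,0,0,0,0,-6],[0,0,0,0,0,-6],[0,0,0,0,0,-6],[0,0,0,0,0,-6],[0,0,0,0,0,-6]]'>/dev/null; python3 s.py
python3 -m creep '[[0,0,0,0,0,-6],[0,0,0,0,0,-6],[0,0,0,0,0,-6]]'>/dev/null; python3 s.py
python3 -m creep '[[0,0,0,0,0,-6],[0,0,0,0,0,-6],[0,0,0,0,0,-6]]'>/dev/null; python3 s.py
```

```text
yaw 100.2 q6 0.09 F [-0.9  2.   2.2] T [0.31 0.08 0.06] p [0.5608 0.1533 0.0953] w 0.0452 g 61 t 4.60
  yaw 82.2 q6 0.40 F [-1.4  2.1  2.3] T [0.42 0.32 0.11] p [0.5606 0.1532 0.0953] w 0.0452 g 61 t 4.90
  yaw 64.2 q6 0.72 F [-2.7  4.1  2.3] T [0.94 0.44 0.1 ] p [0.5603 0.1543 0.0953] w 0.0453 g 61 t 5.20
```

```bash
python3 -m creep '[[0,0,0,0,0,-6],[0,0,0,0,0,-6],[0,0,0,0,0,-6],[0,0,0,0,0,-6],[0,0,0,0,0,-6]]'>/dev/null; python3 s.py
python3 -m creep '[[0,0,0,0,0,-6],[0,0,0,0,0,-6],[0,0,0,0,0,-5]]'>/dev/null; python3 s.py
python3 -m creep '[[0,0,0,0,0,-5],[0,0,0,0,0,-5],[0,0,0,0,0,-3],[0,0,0,0,0,0]]'>/dev/null; python3 s.py
```

```text
yaw 34.3 q6 1.24 F [-1.8  7.   2.1] T [1.47 0.27 0.08] p [0.5606 0.1553 0.0955] w 0.0453 g 61 t 5.70
  yaw 17.3 q6 1.54 F [ 0.7  7.3 -0. ] T [ 1.65 -0.17  0.09] p [0.5615 0.1559 0.0956] w 0.0447 g 61 t 6.00
  yaw 4.5 q6 1.76 F [0.6 7.6 0. ] T [ 1.69 -0.26  0.05] p [0.5618 0.156  0.0957] w 0.0453 g 61 t 6.40
```

It turned easily all the way, 107° past the start. I'll relieve the side load (Fy 7.6 N) and lift gently.

```bash
python3 -m creep '[[0,0.25,0,0,0,0],[0,0,0,0,0,0]]'>/dev/null; python3 s.py
python3 -m creep '[[0,0,0.3,0,0,0],[0,0,0.3,0,0,0],[0,0,0,0,0,0]]'>/dev/null; python3 s.py
```

```text
yaw 4.5 q6 1.76 F [1.5 3.7 0.5] T [ 0.67 -0.36 -0.01] p [0.5617 0.1564 0.0955] w 0.0451 g 61 t 6.60
  yaw 4.5 q6 1.76 F [ 2.9  4.  -0.8] T [ 0.87 -0.57  0.02] p [0.5617 0.1562 0.1012] w 0.0452 g 62 t 6.90
```

Free: it rose 6 mm with no pull. Lifting well clear.

```bash
python3 -m creep '[[0,0,0.7,0,0,0],[0,0,0.8,0,0,0],[0,0,0.8,0,0,0],[0,0,0.8,0,0,0]]'>/dev/null; python3 s.py
python3 -m creep '[[0,0,2,0,0,0],[0,0,2.5,0,0,0],[0,0,2.5,0,0,0],[0,0,2,0,0,0],[0,0,1,0,0,0],[0,0,0,0,0,0],[0,0,0,0,0,0]]'>/dev/null; python3 s.py
python3 - <<'E'
from h import *
from workcell import camera
im=camera('side')[:,:,::-1];cv2.imwrite('pics/side3.png',cv2.resize(im,None,fx=1.4,fy=1.4,interpolation=cv2.INTER_CUBIC)[:590])
E
```

```text
yaw 4.4 q6 1.76 F [ 0.4  0.  -0.3] T [0.03 0.02 0.02] p [0.5603 0.1547 0.1322] w 0.0449 g 67 t 7.30
  yaw 4.5 q6 1.76 F [ 0.4  0.9 -0.1] T [ 0.02  0.02 -0.03] p [0.5607 0.1555 0.2315] w 0.0450 g 67 t 8.00
```

View pics/side3.png

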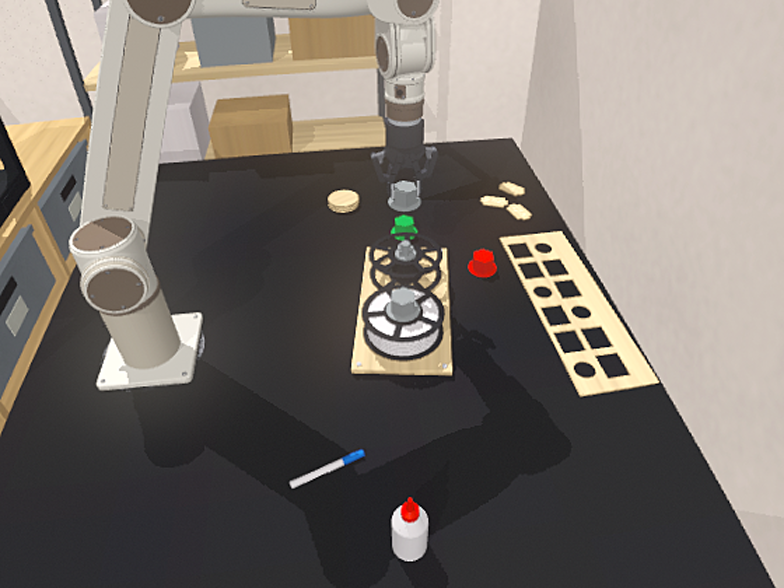

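The grey cap is in the gripper at (404,195), well above the bare stub at (404,250). The wound cap, bottle, marker and disc stack are where they were.

```bash
python3 -c "
from workcell import ticket;print(ticket.job_done())"
```

```text
the job is handed in; nothing more can be done
None
```

The bare reel's cap is off and still in the gripper, about 11 cm above its stub tip. Its thread is left-hand (it loosened clockwise), and in the last picture the wound reel's cap and the loose items were where they started; I handed the job in at about 8 s.

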